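Find the loaded refill case by its heft and take it off the hooks

TASK

Three look-alike refill cases hang on the desk rack and only one of them still has staples in it: find out by feeling the weight which one. Lift that case up off its hooks and set it down upright, without dropping it, in the empty compartment of the desk tray; the two empty cases must be left hanging on the hooks where they were.

Things in the scene. Friction and masses are not known exactly. Their poses are not given: they have to be found in the camera images.
- case_left: The left one (+y) of three look-alike grey lidded cases hanging on the rack: closed box 50 (x) x 88 (y) x 50 (z) mm, origin at the centre of its underside, z up. Black handle: uprights at y = +-40 mm carry a square bar, 10 x 10 mm, 88 mm long along y, its centre 105 mm above the origin, 50 mm clear below it. Loaded it weighs 0.48 to 0.7 kg, empty 0.11 to 0.16 kg; this cannot be seen. Held lightly it can swing.
- case_middle: The middle one of three look-alike grey lidded cases hanging on the rack: closed box 50 (x) x 88 (y) x 50 (z) mm, origin at the centre of its underside, z up. Black handle: uprights at y = +-40 mm carry a square bar, 10 x 10 mm, 88 mm long along y, its centre 105 mm above the origin, 50 mm clear below it. Loaded it weighs 0.48 to 0.7 kg, empty 0.11 to 0.16 kg; this cannot be seen. Held lightly it can swing.
- case_right: The right one (-y) of three look-alike grey lidded cases hanging on the rack: closed box 50 (x) x 88 (y) x 50 (z) mm, origin at the centre of its underside, z up. Black handle: uprights at y = +-40 mm carry a square bar, 10 x 10 mm, 88 mm long along y, its centre 105 mm above the origin, 50 mm clear below it. Loaded it weighs 0.48 to 0.7 kg, empty 0.11 to 0.16 kg; this cannot be seen. Held lightly it can swing.
- rack: Fixed steel desk rack; origin on the worktop under the middle case's bar, z up; the cases hang turned as it is. A rail along y at x = +75 mm, top 124 mm high, on posts at y = +-185 mm, bears three double hooks that reach to -x, at y = +115, 0, -115 mm. Nothing stands above the bars.
- hook_mid (a point): Seat of the middle double hook (the others alike, 115 mm aside): two 7 mm prongs, 54 mm apart in y, bear the case's bar, its underside at this point, 115 mm over the worktop. Tips turn up 16 mm above the seat on the -x side; behind they rise 7 mm. A bar raised under 10 mm is still caught; raised 20 to 40 mm it passes over the tips to -x; higher, the lid strikes the prongs. Axes as the rack's.
- tray: Fixed dark steel desk tray 182 (x) x 130 (y) x 26 (z) mm, walls and floor 4 mm; a cross wall makes two compartments, each 85 (x) x 122 (y) mm inside: a small box of paper clips lies in the -x one, the +x one is empty. Origin at the centre of its underside.
- tray_free (a point): Centre of the inner floor of the tray's empty compartment (4 mm above the worktop); axes as the tray's.
Mind the look-alikes: they are no part of the job. Leave any brown or turquoise look-alike of the case_left alone. Leave any green look-alike of the case_middle alone.

How it is judged:
By the outcome, as a careful person would: the job done as asked, in the order asked, and still so for the second after the job is handed in, with the robot touching nothing.
It also fails if it takes over 70 s, if anything falls off the work surface, if the arm or the gripper's body presses on something with over 40 N, if the wrist force passes 120 N, or if a joint passes its speed limit or range.

ROBOT

A 6-joint arm with a two-finger parallel gripper is mounted at the origin on a cart in front of the work surface, level with it; the furniture and walls round the work are solid. World frame = base frame: x ahead of the robot, y to its left, z up, the work surface at z = 0. Lengths are in mm, angles in rad, forces in N, time in s.
With the tool pointing down it reaches from about 425 to 950 mm from the base axis. Payload 3.5 kg.
Tool frame: the origin (TCP) lies on the centre line of the jaws, within the pads' length; the fingertips stand 11 mm ahead of it and the grasp point (between the pads) lies 8 mm behind it; z points along the fingers, y is the line along which they close (so a half turn about z gives the same grasp; the last joint's range is limited). The gripper opens to 85 mm and grips with 20 to 120 N. Pads are 22 mm wide; open, the fingers measure 114 mm over their backs; the gripper's body (76 mm by 85 mm) begins 54 mm behind the grasp point. The pads swing forward as they close: fully open they stand 13 mm farther back than shut.
Start: joints at [-1.296, 0.286, 1.577, -0, 1.279, -0.15], TCP at [278.214, -614.982, 242.325] pointing down, gripper open.
Joint ranges: [-2.77, 2.77], [-0.9, 2.22], [0.21, 2.48], [-1.53, 4.67], [0.24, 2.81], [-2.84, 2.84]. Speed limits (rad/s): [2.79, 2.79, 3.14, 3.14, 3.14, 3.14].

INTERFACE

Orientations are given as a unit quaternion [x, y, z, w].
In Python, from workcell import robot gives the robot as it stands. The module is installed in compiled form; this text tells all that it offers.
- The arm moves only by the tool servo_tool, never from a script. Its argument "motion" is a list of rows, each an object of numbers: "x", "y", "z": the shift along the tool's x, y, z normalised to -1 to 1, where 1 is 0.1 m; "roll": the turn about the tool's z normalised to -1 to 1, where 1 is 180 degrees; "claw": the opening, from 0 (shut) to 1 (fully open). In form: [{"x": .., "y": .., "z": .., "roll": .., "claw": ..}, ...]. A call has 1 to 10 rows; each row is the pose to reach, as a shift and turn from the pose commanded when the call began, along the tool's axes at that moment, turning the shorter way round; what a row does not reach only later rows make up. A row lasts 1/10 s, in which the tool goes at most 50 mm and 8.59 degrees, less where a joint would pass 70% of its speed; a pose out of reach is approached as far as the arm can. A call with a number of a shift or a turn outside -1 to 1 is refused whole. A call with a gripper value outside its range is refused whole. The fingers move at their own pace and stop on an object; the grip force is fixed at half the most. Time passes only in rows, so rows that repeat a pose let the fingers close. It gives the time, the measured TCP pose, the force, the opening and the grip force at its end, in the units of the state.
- robot.read_state(): the state, without advancing time (a new reading comes with each control period).
- robot.read_camera(name): name is "scene" or "side" or "wrist"; returns (picture, depth): 400x640x3 uint8, red, green, blue; 400x640 float32, mm along the optical axis (not along the pixel's ray), 0 where there is no reading.
- robot.calibration(name): a dict with "K" (3x3 intrinsics, pixels), "k1" (the pictures are not rectified: a ray, as slopes to the right and down, at radius r is drawn at 1 + k1 r^2 times it, then the intrinsics apply), "xyz" and "attitude" of the camera in the world. Camera axes: x right, y down, z forward; pixel columns grow to the right and rows downward; lengths in mm; the calibration is good to about 2 mm. A picture is of the moment at which its call begins: read the wrist's pose just before it. calibration takes no time and is no camera call; for the wrist camera it gives the pose at the moment of the call.
- robot.hand_in(): hands the job in; it is judged then, once.
The state is a dict: "time_s": time; "joint_pos": joint angles; "qd": joint speeds; "effort": joint torques, N m; "ee_pos": TCP position; "tcp_rot": TCP orientation; "wrist_force": force on the tool from outside, world axes, zero at the start; "moment": the same for the moment, N m; "gripper_width": opening from 0.0 (shut) to 1.0 (fully open); "grip_force": force on a finger pad.
Only numpy, scipy, OpenCV 4.12 (cv2) and the standard library are available. Lean on these libraries where they do the work, as an engineer would, in place of code of your own. Each camera call takes 0.05 s, during which the arm holds its last target. There are 200 camera calls.

## Working session

There is one attempt and no reset: what is moved stays moved. The work goes in short steps, Python scripts to look and compute and a tool call to move; the robot and the scene stay as the last step left them, time stands still between calls to the robot, and variables do not carry over. Pictures are saved under pics/ and viewed, at most 10 in all, crops included, and the job is handed in when it is done.

Besides the shell and the picture viewer there is one more tool, called after "Call:" as a command line: name --argument value ..., lists and objects as JSON in quotes. servo_tool: Moves the arm, as the interface text tells. Scaled input: -1 to 1 covers 0.1 m each way for a shift and 180 degrees each way for a turn. Its arguments: {"type":"object","properties":{"motion":{"type":"array","items":{"type":"object","properties":{"x":{"type":"number","minimum":-1,"maximum":1},"y":{"type":"number","minimum":-1,"maximum":1},"z":{"type":"number","minimum":-1,"maximum":1},"roll":{"type":"number","minimum":-1,"maximum":1},"claw":{"type":"number"}}}}},"required":["motion"]}

```bash
mkdir -p pics; cat > h.py <<'E'
import numpy as np, cv2
from workcell import robot
from scipy.spatial.transform import Rotation as R
def grab(n,save=None):
    c=robot.calibration(n); im,d=robot.read_camera(n)
    if save: cv2.imwrite('pics/'+save,im[:,:,::-1])
    np.savez('%s.npz'%n,im=im,d=d,K=c['K'],k1=c['k1'],xyz=c['xyz'],att=c['attitude'])
    return im,d,c
def rays(K,k1,uv):
    uv=np.array(uv,float).reshape(-1,1,2)
    return cv2.undistortPoints(uv,np.array(K,float),np.array([k1,0,0,0,0.])).reshape(-1,2)
def pts(n,uv):
    f=np.load('%s.npz'%n); uv=np.array(uv,float).reshape(-1,2)
    r=rays(f['K'],float(f['k1']),uv); z=f['d'][uv[:,1].astype(int),uv[:,0].astype(int)]
    p=np.c_[r,np.ones(len(r))]*z[:,None]
    a=f['att']; M=R.from_quat(a).as_matrix() if a.shape==(4,) else (a if a.shape==(3,3) else R.from_rotvec(a).as_matrix())
    return p@M.T+f['xyz']
def cloud(n):
    v,u=np.mgrid[0:400,0:640]; return pts(n,np.c_[u.ravel(),v.ravel()]).reshape(400,640,3)
E
python3 - <<'E'
from h import *
for n in('scene','side'):
    im,d,c=grab(n,n+'0.png'); print(n,c,(d>0).mean())
s=robot.read_state(); print(s)
E
```

```text
scene {'K': array([[400.863255  ,   0.        , 316.30746041],
       [  0.        , 400.863255  , 201.79537991],
       [  0.        ,   0.        ,   1.        ]]), 'k1': -0.08991987961032125, 'xyz': array([-516.27804191,  708.07642339,  667.26653905]), 'attitude': array([-0.40967641,  0.73459131, -0.47033269,  0.26707304])} 0.9530703125
side {'K': array([[488.91341343,   0.        , 321.36137931],
       [  0.        , 488.91341343, 201.56556936],
       [  0.        ,   0.        ,   1.        ]]), 'k1': -0.08829946832798398, 'xyz': array([ 611.71115491, 1437.28280537,  942.67920528]), 'attitude': array([ 0.02656455,  0.87645745, -0.48057332, -0.01288182])} 0.99203125
{'time_s': 0.1, 'joint_pos': array([-1.29601782e+00,  2.87105795e-01,  1.57803990e+00, -1.08781668e-06,
        1.27860776e+00, -1.50033545e-01]), 'qd': array([-4.52154885e-05, -2.11344784e-03, -3.68153161e-03, -4.45772503e-06,
       -7.60137130e-04, -5.00504547e-05]), 'effort': array([ 1.30987455e-04, -4.07300556e+01, -2.93700349e+01, -1.76742415e-04,
        3.41048966e-03, -9.49478618e-06]), 'ee_pos': array([ 278.04904481, -614.44021857,  241.06129212]), 'tcp_rot': array([ 9.77525921e-01,  2.10812490e-01, -6.78633526e-05, -1.07826887e-03]), 'wrist_force': array([0.37605673, 0.75688064, 0.75501686]), 'moment': array([ 0.00272161, -0.01493569, -0.03367812]), 'grip_force': 0.0, 'gripper_width': 1.003227363612812}
```

View pics/scene0.png

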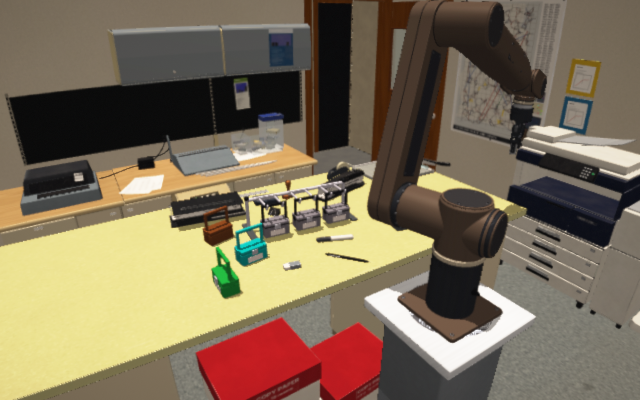

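View pics/side0.png

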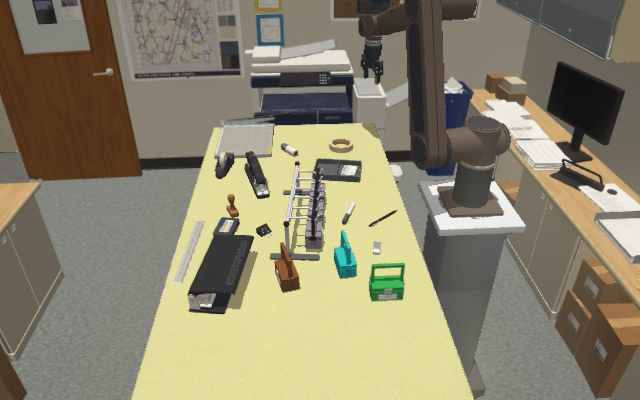

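The scene view shows three grey cases on the rack at about (275,226), (305,217) and (337,212). The brown (217,230), turquoise (250,247) and green (226,280) look-alikes stand on the desk. In the side view the cases are at x≈316, rows 185-245, and the dark tray is at (338,170). The three grey hanging ones are the cases meant, so I'll enlarge to confirm and measure.

```bash
python3 - <<'E'
from h import *
f=np.load('side.npz'); im=f['im'][:,:,::-1]
a=cv2.resize(im[145:275,260:400],None,fx=4,fy=4,interpolation=cv2.INTER_CUBIC)
cv2.imwrite('pics/crop1.png',a)
P=cloud('side')
for n,uv in dict(tray=[(314,178),(318,161),(361,163),(359,180),(337,170),(327,170),(350,170)],rack=[(290,256),(290,192),(320,257)],cases=[(315,240),(316,215),(318,195)]).items(): print(n,pts('side',uv).round(0).tolist())
# bars: points 108..135 mm high in rack zone
S=cloud('scene')
for nm,Q in(('side',P),('scene',S)):
    q=Q.reshape(-1,3); m=(q[:,2]>100)&(q[:,2]<135)&(q[:,0]>450)&(q[:,0]<800)&(q[:,1]>-300)&(q[:,1]<250)
    print(nm,m.sum(),q[m].min(0),q[m].max(0))
    H,xe,ye=np.histogram2d(q[m,0],q[m,1],bins=[np.arange(500,800,15),np.arange(-250,260,15)])
    print(xe[:-1].astype(int)); 
    for j in range(len(ye)-1)[::-1]: print(int(ye[j]),H[:,j].astype(int).tolist())
E
```

```text
tray [[547.0, -191.0, 11.0], [524.0, -324.0, 14.0], [356.0, -269.0, 28.0], [378.0, -154.0, 17.0], [456.0, -219.0, 27.0], [492.0, -257.0, 7.0], [406.0, -210.0, 30.0]]
rack [[641.0, 279.0, 11.0], [639.0, -88.0, 14.0], [550.0, 281.0, 5.0]]
cases [[564.0, 266.0, 58.0], [555.0, 149.0, 70.0], [542.0, 26.0, 68.0]]
side 761 [521.43041231 -95.0168156  100.11644345] [648.25227767 249.54335774 134.89866452]
[500 515 530 545 560 575 590 605 620 635 650 665 680 695 710 725 740 755
 770]
230 [0, 0, 0, 9, 11, 13, 10, 10, 11, 18, 0, 0, 0, 0, 0, 0, 0, 0, 0]
215 [0, 0, 0, 0, 10, 0, 0, 0, 6, 12, 0, 0, 0, 0, 0, 0, 0, 0, 0]
200 [0, 0, 0, 0, 9, 0, 0, 0, 3, 8, 0, 0, 0, 0, 0, 0, 0, 0, 0]
185 [0, 0, 1, 13, 14, 9, 4, 1, 8, 10, 0, 0, 0, 0, 0, 0, 0, 0, 0]
170 [0, 0, 0, 4, 2, 2, 6, 9, 10, 7, 0, 0, 0, 0, 0, 0, 0, 0, 0]
155 [0, 0, 0, 0, 1, 0, 0, 0, 4, 6, 0, 0, 0, 0, 0, 0, 0, 0, 0]
140 [0, 0, 0, 12, 3, 0, 0, 0, 6, 4, 0, 0, 0, 0, 0, 0, 0, 0, 0]
125 [0, 0, 5, 10, 12, 4, 1, 0, 12, 4, 0, 0, 0, 0, 0, 0, 0, 0, 0]
110 [0, 0, 1, 11, 2, 6, 9, 9, 13, 2, 0, 0, 0, 0, 0, 0, 0, 0, 0]
95 [0, 0, 0, 8, 0, 0, 0, 0, 9, 1, 0, 0, 0, 0,
[... 3013 characters left out ...]
0, 0]
-100 [0, 0, 0, 0, 0, 0, 11, 18, 0, 0, 0, 0, 0, 0, 0, 0, 0, 0, 0]
-115 [0, 0, 0, 0, 0, 0, 0, 0, 0, 0, 0, 0, 0, 0, 0, 0, 0, 0, 0]
-130 [0, 0, 0, 0, 0, 0, 0, 0, 0, 0, 0, 0, 0, 0, 0, 0, 0, 0, 0]
-145 [0, 0, 0, 0, 0, 0, 0, 0, 0, 0, 0, 0, 0, 0, 0, 0, 0, 0, 0]
-160 [0, 0, 0, 0, 0, 0, 0, 0, 0, 0, 0, 0, 0, 0, 0, 0, 0, 0, 0]
-175 [0, 0, 0, 0, 0, 0, 0, 0, 0, 0, 0, 0, 0, 0, 0, 0, 0, 0, 0]
-190 [0, 0, 0, 0, 0, 0, 0, 0, 0, 0, 0, 0, 0, 0, 0, 0, 0, 0, 0]
-205 [0, 0, 0, 0, 0, 0, 0, 0, 0, 0, 0, 0, 0, 0, 0, 0, 0, 0, 0]
-220 [0, 0, 0, 0, 0, 0, 0, 0, 0, 0, 0, 0, 0, 0, 0, 0, 0, 0, 0]
-235 [0, 0, 0, 0, 0, 0, 0, 0, 0, 0, 0, 0, 0, 0, 0, 0, 0, 0, 0]
-250 [0, 0, 0, 0, 0, 0, 0, 0, 0, 0, 0, 0, 0, 0, 0, 0, 0, 0, 0]
```

View pics/crop1.png

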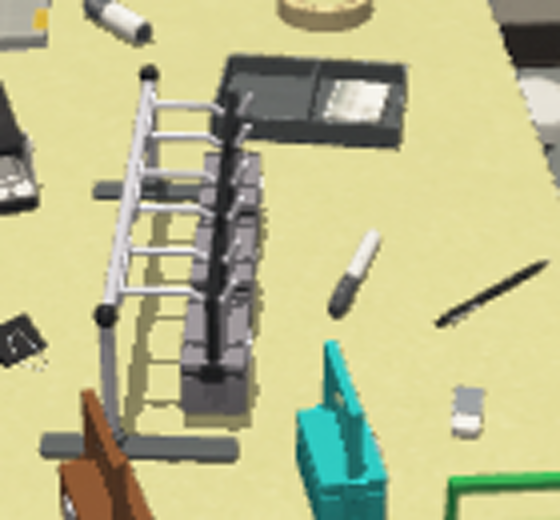

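```bash
python3 - <<'E'
from h import *
from scipy.optimize import minimize
for nm in('side','scene'):
    f=np.load(nm+'.npz'); I=f['im'].reshape(-1,3).astype(int); q=cloud(nm).reshape(-1,3)
    mx=I.max(1); sat=mx-I.min(1)
    m=(q[:,2]>106)&(q[:,2]<136)&(q[:,0]>500)&(q[:,0]<680)&(q[:,1]>-110)&(q[:,1]<255)
    dark=m&(mx<60)
    b=q[dark&(q[:,0]<590)]; r=q[m&(q[:,0]>600-(100-q[:,1])*0.0)&(q[:,2]<128)]
    # all points, distance to model (rail segment x=75, bars segs x=0, prongs)
    pr=[(y+s) for y in(115,0,-115) for s in(27,-27)]
    P=q[m][:,:2]; D=dark[m]
    def cost(p):
        c,s=np.cos(p[2]),np.sin(p[2]); d=P-p[:2]; X=d[:,0]*c+d[:,1]*s; Y=-d[:,0]*s+d[:,1]*c
        dr=np.hypot(X-75,np.maximum(abs(Y)-185,0))
        db=np.min([np.hypot(X,np.maximum(abs(Y-k)-44,0)) for k in(115,0,-115)],0)
        dp=np.min([np.hypot(Y-k,np.maximum(np.maximum(X-75,-14-X),0)) for k in pr],0)
        e=np.where(D,np.minimum(db,dr),np.minimum(dr,dp))
        return np.mean(np.minimum(e,12)**2)
    best=min((minimize(cost,[x,y,t],method='Nelder-Mead') for x in(550,565) for y in(75,95,115) for t in(-.05,-.12,-.18)),key=lambda o:o.fun)
    print(nm,m.sum(),dark.sum(),best.x.round(3),best.fun)
    # tray
    t=(q[:,2]>18)&(q[:,2]<34)&(q[:,0]>320)&(q[:,0]<580)&(q[:,1]>-350)&(q[:,1]<-120)&(mx<110)
    print(t.sum(), q[t].mean(0), cv2.minAreaRect(q[t][:,:2].astype(np.float32)))
E
```

```text
side 779 158 [ 5.53144e+02  1.00299e+02 -1.00000e-01] 15.816478983860147
263 [ 453.57718211 -235.84404019   24.43679615] ((452.224365234375, -238.44100952148438), (145.03976440429688, 179.23617553710938), 79.58251190185547)
scene 809 172 [ 5.50376e+02  1.01056e+02 -1.01000e-01] 23.067687643493056
0 [nan nan nan] ((0.0, 0.0), (0.0, 0.0), 0.0)<stdin>:23: RuntimeWarning: Mean of empty slice.
  ret = um.true_divide(
```

Call:
servo_tool --motion '[{"x": 0.83, "y": -0.61, "z": 0, "roll": -0.333, "claw": 1}, {"x": 0.83, "y": -0.61, "z": 0, "roll": -0.333, "claw": 1}, {"x": 0.83, "y": -0.61, "z": 0, "roll": -0.333, "claw": 1}, {"x": 0.83, "y": -0.61, "z": 0, "roll": -0.333, "claw": 1}, {"x": 0.83, "y": -0.61, "z": 0, "roll": -0.333, "claw": 1}, {"x": 0.83, "y": -0.61, "z": 0, "roll": -0.333, "claw": 1}, {"x": 0.83, "y": -0.61, "z": 0, "roll": -0.333, "claw": 1}, {"x": 0.83, "y": -0.61, "z": 0, "roll": -0.333, "claw": 1}]'

```text
time_s: 0.9
ee_pos: [328.6, -524.8, 241.7]
tcp_rot: [0.742, 0.671, 0.0, -0.001]
wrist_force: [-1.0, -0.8, 0.2]
gripper_width: 0.999
grip_force: 0.0
```

Call:
servo_tool --motion '[{"x": 0.98, "y": 0.46, "z": 0, "roll": 0, "claw": 1}, {"x": 0.98, "y": 0.46, "z": 0, "roll": 0, "claw": 1}, {"x": 0.98, "y": 0.46, "z": 0, "roll": 0, "claw": 1}]'

```text
time_s: 1.2
ee_pos: [385.9, -428.5, 241.8]
tcp_rot: [0.741, 0.671, 0.001, -0.001]
wrist_force: [-0.9, -1.2, -0.3]
gripper_width: 1.003
grip_force: 0.0
```

Call:
servo_tool --motion '[{"x": 0.98, "y": 0.46, "z": 0, "roll": 0, "claw": 1}, {"x": 0.98, "y": 0.46, "z": 0, "roll": 0, "claw": 1}, {"x": 0.98, "y": 0.46, "z": 0, "roll": 0, "claw": 1}, {"x": 0.98, "y": 0.46, "z": 0, "roll": 0, "claw": 1}]'

```text
time_s: 1.6
ee_pos: [440.3, -338.5, 242.3]
tcp_rot: [0.741, 0.671, -0.0, 0.0]
wrist_force: [0.2, -0.3, -0.4]
gripper_width: 0.999
grip_force: 0.0
```

```bash
python3 - <<'E'
from h import *
s=robot.read_state(); print(s['ee_pos'],s['tcp_rot'])
im,d,c=grab('wrist','w1.png'); print(c['xyz'],R.from_quat(c['attitude']).as_matrix().round(2))
I=im.reshape(-1,3).astype(int); q=cloud('wrist').reshape(-1,3); mx=I.max(1)
t=(q[:,2]>18)&(q[:,2]<34)&(q[:,0]>320)&(q[:,0]<600)&(q[:,1]>-350)&(q[:,1]<-120)&(mx<110)
print(t.sum(),q[t].mean(0),cv2.minAreaRect(q[t][:,:2].astype(np.float32)))
E
```

```text
[ 440.27711819 -338.53974062  242.26882843] [ 7.41173510e-01  6.71313448e-01 -2.75991036e-04  8.15887405e-05]
[ 447.01056195 -266.10000109  373.2630142 ] [[ 1.   -0.09 -0.03]
 [-0.1  -0.95 -0.28]
 [-0.    0.28 -0.96]]
2797 [ 452.0145961  -233.94972707   23.80389198] ((453.2317199707031, -240.82623291015625), (128.9925537109375, 180.4776153564453), 79.36276245117188)
```

View pics/w1.png

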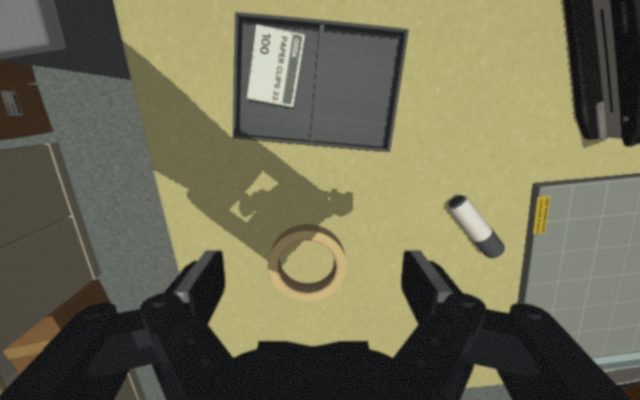

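The tray centre is at (453,-241) with yaw -0.186. Its size reads 180x129, which matches. The paper-clip box is in the left (-x) compartment at pixel (275,65), and the empty one is at (355,85). Next is the right case, with a wrist look on the way.

Call:
servo_tool --motion '[{"x": 0.94, "y": 0.23, "z": 0, "roll": 0, "claw": 1}, {"x": 0.94, "y": 0.23, "z": 0, "roll": 0, "claw": 1}, {"x": 0.94, "y": 0.23, "z": 0, "roll": 0, "claw": 1}]'

```text
time_s: 1.95
ee_pos: [472.5, -246.1, 242.2]
tcp_rot: [0.741, 0.672, 0.0, -0.0]
wrist_force: [-1.1, -0.8, 0.2]
gripper_width: 0.998
grip_force: 0.0
```

Call:
servo_tool --motion '[{"x": 0.94, "y": 0.23, "z": 0, "roll": 0, "claw": 1}, {"x": 0.94, "y": 0.23, "z": 0, "roll": 0, "claw": 1}, {"x": 0.94, "y": 0.23, "z": 0, "roll": 0, "claw": 1}]'

```text
time_s: 2.25
ee_pos: [505.0, -155.1, 242.3]
tcp_rot: [0.741, 0.672, 0.0, -0.0]
wrist_force: [-0.2, -1.2, -0.1]
gripper_width: 0.999
grip_force: 0.0
```

Call:
servo_tool --motion '[{"x": 0.94, "y": 0.23, "z": 0, "roll": 0, "claw": 0.7}, {"x": 0.94, "y": 0.23, "z": 0, "roll": 0, "claw": 0.7}, {"x": 0.94, "y": 0.23, "z": 0, "roll": 0, "claw": 0.7}, {"x": 0.94, "y": 0.23, "z": 0, "roll": 0, "claw": 0.7}]'

```text
time_s: 2.65
ee_pos: [536.8, -67.0, 242.2]
tcp_rot: [0.742, 0.671, -0.001, 0.0]
wrist_force: [0.6, 0.8, -0.9]
gripper_width: 0.703
grip_force: 0.0
```

```bash
python3 - <<'E'
from h import *
s=robot.read_state(); print(s['ee_pos'],s['tcp_rot'],s['joint_pos'])
im,d,c=grab('wrist','w2.png')
q=cloud('wrist').reshape(-1,3); I=im.reshape(-1,3).astype(int); mx=I.max(1)
m=(mx<70)&(q[:,2]>117)&(q[:,2]<133)&(q[:,1]>-120)&(q[:,0]>480)&(q[:,0]<600)
p=q[m]; ax=np.array([.0998,.995])
Y=(p[:,:2]-[552,100.6])@ax; X=(p[:,:2]-[552,100.6])@np.array([.995,-.0998])
H,e=np.histogram(Y,np.arange(-200,201,10)); print(list(zip(e[:-1].astype(int),H)))
for k in(-115,0,115):
    g=abs(Y-k)<60
    if g.sum()>20: print(k,g.sum(),'Y range',np.percentile(Y[g],[1,99]),'X',np.percentile(X[g],[5,50,95]),'slope',np.polyfit(Y[g],X[g],1),'z',np.percentile(p[g,2],[5,50,95]))
E
```

```text
[536.80262534 -67.03647307 242.23360332] [ 7.41648038e-01  6.70788949e-01 -5.02998572e-04  3.47274618e-04] [-3.11306293e-01 -9.66740109e-03  1.90624748e+00 -1.28625128e-03
  1.24491509e+00 -2.10642687e-01]
[(np.int64(-200), np.int64(0)), (np.int64(-190), np.int64(0)), (np.int64(-180), np.int64(0)), (np.int64(-170), np.int64(1)), (np.int64(-160), np.int64(126)), (np.int64(-150), np.int64(125)), (np.int64(-140), np.int64(130)), (np.int64(-130), np.int64(136)), (np.int64(-120), np.int64(137)), (np.int64(-110), np.int64(142)), (np.int64(-100), np.int64(146)), (np.int64(-90), np.int64(138)), (np.int64(-80), np.int64(100)), (np.int64(-70), np.int64(0)), (np.int64(-60), np.int64(0)), (np.int64(-50), np.int64(110)), (np.int64(-40), np.int64(182)), (np.int64(-30), np.int64(187)), (np.int64(-20), np.int64(44)), (np.int64(-10), np.int64(0)), (np.int64(0), np.int64(0)), (np.int64(10), np.int64(0)), (np.int64(20), np.int64(0)), (np.int64(30), np.int64(0)), (np.int64(40), np.int64(0)), (np.int64(50), np.int64(0)), (np.int64(60), np.int64(0)), (np.int64(70), np.int64(0)), (np.int64(80), np.int64(0)), (np.int64(90), np.int64(0)), (np.int64(100), np.int64(0)), (np.int64(110), np.int64(0)), (np.int64(120), np.int64(0)), (np.int64(130), np.int64(0)), (np.int64(140), np.int64(0)), (np.int64(150), np.int64(0)), (np.int64(160), np.int64(0)), (np.int64(170), np.int64(0)), (np.int64(180), np.int64(0)), (np.int64(190), np.int64(0))]
-115 1181 Y range [-158.73142603  -74.63463218] X [-1.26204377  2.80224407  6.87579889] slope [-1.77728628e-03  2.66710661e+00] z [122.89542692 124.2014635  125.347059  ]
0 523 Y range [-44.65375028 -18.10846898] X [-1.81146266  2.61694831  7.02112242] slope [-0.00334918  2.62312604] z [122.29769489 124.16552234 125.56867903]
```

View pics/w2.png

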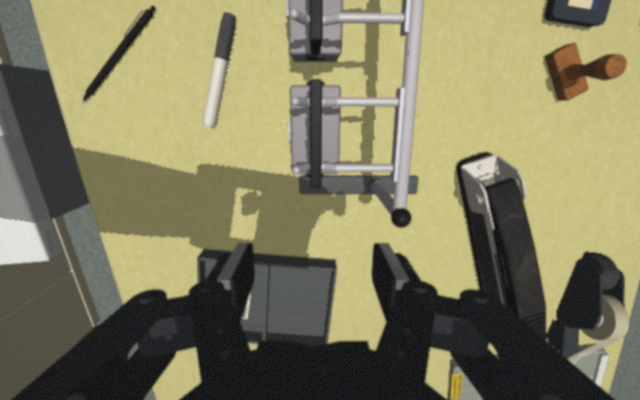

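The two bars in view are dark vertical strips at pixels (316,135) and (316,30). Bar top reads z=124, as expected, and the right bar's centre is at (543,-16). Now descending on it.

Call:
servo_tool --motion '[{"x": 0.52, "y": 0.01, "z": 0.5, "roll": 0, "claw": 0.6}, {"x": 0.52, "y": 0.01, "z": 0.5, "roll": 0, "claw": 0.6}, {"x": 0.52, "y": 0.01, "z": 0.5, "roll": 0, "claw": 0.6}, {"x": 0.52, "y": 0.01, "z": 0.5, "roll": 0, "claw": 0.6}]'

```text
time_s: 3.1
ee_pos: [542.7, -15.2, 192.3]
tcp_rot: [0.742, 0.671, -0.0, 0.0]
wrist_force: [0.2, -0.4, 0.3]
gripper_width: 0.603
grip_force: 0.0
```

Call:
servo_tool --motion '[{"x": 0, "y": 0, "z": 0.4, "roll": 0, "claw": 0.6}, {"x": 0, "y": 0, "z": 0.6, "roll": 0, "claw": 0.6}, {"x": 0, "y": 0, "z": 0.8, "roll": 0, "claw": 0.6}, {"x": 0, "y": 0, "z": 0.8, "roll": 0, "claw": 0.6}, {"x": 0, "y": 0, "z": 0.8, "roll": 0, "claw": 0.6}]'

```text
time_s: 3.6
ee_pos: [543.6, -15.2, 113.7]
tcp_rot: [0.742, 0.671, 0.0, 0.001]
wrist_force: [0.1, 0.2, -0.3]
gripper_width: 0.6
grip_force: 0.0
```

Closing, then lifting 7 mm to weigh.

Call:
servo_tool --motion '[{"z": 0, "claw": 0.3}, {"z": 0, "claw": 0.2}, {"z": 0, "claw": 0}, {"z": 0, "claw": 0}, {"z": 0, "claw": 0}, {"z": 0, "claw": 0}]'

```text
validation failed for argument at $.mo...
```

Call:
servo_tool --motion '[{"z": -0.03, "claw": 0}, {"z": -0.06, "claw": 0}, {"z": -0.07, "claw": 0}, {"z": -0.07, "claw": 0}, {"z": -0.07, "claw": 0}, {"z": -0.07, "claw": 0}, {"z": -0.07, "claw": 0}, {"z": -0.07, "claw": 0}]'

```text
validation failed for argument at $.mo...
```

Call:
servo_tool --motion '[{"z": 0, "claw": 0}]'

```text
validation failed for argument at $.mo...
```

Call:
servo_tool --motion '[{"z": 0, "claw": 0}]'

```text
validation failed for argument at $.mo...
```

Call:
servo_tool --motion '[{"x": 0, "y": 0, "z": 0, "roll": 0, "claw": 0.3}, {"x": 0, "y": 0, "z": 0, "roll": 0, "claw": 0.2}, {"x": 0, "y": 0, "z": 0, "roll": 0, "claw": 0}, {"x": 0, "y": 0, "z": 0, "roll": 0, "claw": 0}, {"x": 0, "y": 0, "z": 0, "roll": 0, "claw": 0}, {"x": 0, "y": 0, "z": 0, "roll": 0, "claw": 0}]'

```text
time_s: 4.2
ee_pos: [543.5, -14.2, 113.8]
tcp_rot: [0.741, 0.671, 0.0, 0.001]
wrist_force: [-1.7, -1.4, 6.2]
gripper_width: 0.1
grip_force: 59.1
```

Call:
servo_tool --motion '[{"x": 0, "y": 0, "z": -0.03, "roll": 0, "claw": 0}, {"x": 0, "y": 0, "z": -0.06, "roll": 0, "claw": 0}, {"x": 0, "y": 0, "z": -0.07, "roll": 0, "claw": 0}, {"x": 0, "y": 0, "z": -0.07, "roll": 0, "claw": 0}, {"x": 0, "y": 0, "z": -0.07, "roll": 0, "claw": 0}, {"x": 0, "y": 0, "z": -0.07, "roll": 0, "claw": 0}, {"x": 0, "y": 0, "z": -0.07, "roll": 0, "claw": 0}, {"x": 0, "y": 0, "z": -0.07, "roll": 0, "claw": 0}]'

```text
time_s: 5.0
ee_pos: [542.6, -14.0, 119.2]
tcp_rot: [0.742, 0.671, -0.0, -0.0]
wrist_force: [-0.1, 0.3, -5.4]
gripper_width: 0.103
grip_force: 58.4
```

Call:
servo_tool --motion '[{"x": 0, "y": 0, "z": 0, "roll": 0, "claw": 0}, {"x": 0, "y": 0, "z": 0, "roll": 0, "claw": 0}]'

```text
time_s: 5.2
ee_pos: [542.7, -14.0, 119.3]
tcp_rot: [0.742, 0.671, -0.0, -0.0]
wrist_force: [-1.0, 0.1, -5.2]
gripper_width: 0.102
grip_force: 58.4
```

Call:
servo_tool --motion '[{"x": 0, "y": 0, "z": 0, "roll": 0, "claw": 0}, {"x": 0, "y": 0, "z": 0, "roll": 0, "claw": 0}]'

```text
time_s: 5.4
ee_pos: [542.7, -14.0, 119.4]
tcp_rot: [0.742, 0.671, 0.0, 0.0]
wrist_force: [-0.4, 0.1, -5.7]
gripper_width: 0.097
grip_force: 58.4
```

Weight reads ≈5.4 N (0.55 kg), which is in the loaded range. I'll raise to 30 mm total and check it again.

Call:
servo_tool --motion '[{"x": 0, "y": 0, "z": -0.06, "roll": 0, "claw": 0}, {"x": 0, "y": 0, "z": -0.12, "roll": 0, "claw": 0}, {"x": 0, "y": 0, "z": -0.18, "roll": 0, "claw": 0}, {"x": 0, "y": 0, "z": -0.24, "roll": 0, "claw": 0}, {"x": 0, "y": 0, "z": -0.24, "roll": 0, "claw": 0}, {"x": 0, "y": 0, "z": -0.24, "roll": 0, "claw": 0}, {"x": 0, "y": 0, "z": -0.24, "roll": 0, "claw": 0}]'

```text
time_s: 6.1
ee_pos: [542.4, -13.9, 143.0]
tcp_rot: [0.742, 0.671, -0.0, -0.0]
wrist_force: [-1.0, 0.2, -5.9]
gripper_width: 0.101
grip_force: 58.5
```

```bash
python3 - <<'E'
from h import *
F=[]
for i in range(6):
    robot.read_camera('wrist'); F.append(robot.read_state()['wrist_force'])
print(np.mean(F,0),np.std(F,0)); s=robot.read_state(); print(s['ee_pos'],s['tcp_rot'],s['moment'])
grab('side','s2.png')
f=np.load('side.npz'); cv2.imwrite('pics/s2c.png',cv2.resize(f['im'][145:275,260:400,::-1],None,fx=4,fy=4))
E
```

```text
[-0.1667473   0.13265402 -5.50330134] [0.25024104 0.35521455 0.48578609]
[542.61068908 -13.95941851 143.07995925] [ 7.41497825e-01  6.70955233e-01 -1.38756138e-04 -1.78578069e-04] [-0.01606564  0.08060265  0.02746398]
```

View pics/s2c.png

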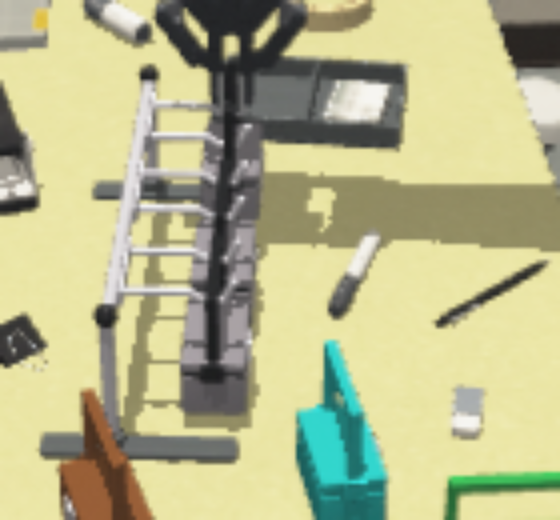

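Still 5.5 N, so the right case is the loaded one. The crop shows it raised at (230,150), with the other two on their hooks. Now moving out to -x over the tips.

Call:
servo_tool --motion '[{"x": 0, "y": -0.05, "z": 0, "roll": 0, "claw": 0}, {"x": 0, "y": -0.15, "z": 0, "roll": 0, "claw": 0}, {"x": 0, "y": -0.27, "z": 0, "roll": 0, "claw": 0}, {"x": 0, "y": -0.4, "z": 0, "roll": 0, "claw": 0}, {"x": 0, "y": -0.53, "z": 0, "roll": 0, "claw": 0}, {"x": 0, "y": -0.66, "z": 0, "roll": 0, "claw": 0}, {"x": 0, "y": -0.75, "z": 0, "roll": 0, "claw": 0}, {"x": 0, "y": -0.8, "z": 0, "roll": 0, "claw": 0}, {"x": 0, "y": -0.8, "z": 0, "roll": 0, "claw": 0}, {"x": 0, "y": -0.8, "z": 0, "roll": 0, "claw": 0}]'

```text
time_s: 7.45
ee_pos: [463.5, -6.1, 143.7]
tcp_rot: [0.742, 0.671, 0.0, 0.001]
wrist_force: [0.1, -0.1, -5.5]
gripper_width: 0.098
grip_force: 58.5
```

Call:
servo_tool --motion '[{"x": -0.04, "y": 0.0, "z": -0.08, "roll": 0, "claw": 0}, {"x": -0.12, "y": 0.02, "z": -0.16, "roll": 0, "claw": 0}, {"x": -0.24, "y": 0.04, "z": -0.24, "roll": 0, "claw": 0}, {"x": -0.38, "y": 0.08, "z": -0.3, "roll": 0, "claw": 0}, {"x": -0.53, "y": 0.12, "z": -0.3, "roll": 0, "claw": 0}, {"x": -0.68, "y": 0.16, "z": -0.3, "roll": 0, "claw": 0}, {"x": -0.83, "y": 0.2, "z": -0.3, "roll": 0, "claw": 0}]'

```text
time_s: 8.15
ee_pos: [474.6, -92.2, 172.9]
tcp_rot: [0.742, 0.671, -0.0, -0.0]
wrist_force: [0.9, -0.1, -5.2]
gripper_width: 0.102
grip_force: 58.6
```

Call:
servo_tool --motion '[{"x": -0.15, "y": 0.04, "z": 0, "roll": 0, "claw": 0}, {"x": -0.3, "y": 0.08, "z": 0, "roll": 0, "claw": 0}, {"x": -0.45, "y": 0.12, "z": 0, "roll": 0, "claw": 0}, {"x": -0.6, "y": 0.15, "z": 0, "roll": 0, "claw": 0}, {"x": -0.75, "y": 0.18, "z": 0, "roll": 0, "claw": 0}]'

```text
time_s: 8.65
ee_pos: [485.3, -168.3, 173.2]
tcp_rot: [0.742, 0.671, -0.0, -0.0]
wrist_force: [1.0, 0.7, -6.0]
gripper_width: 0.104
grip_force: 58.6
```

Call:
servo_tool --motion '[{"x": -0.15, "y": 0.04, "z": 0, "roll": 0.028, "claw": 0}, {"x": -0.3, "y": 0.08, "z": 0, "roll": 0.028, "claw": 0}, {"x": -0.45, "y": 0.12, "z": 0, "roll": 0.028, "claw": 0}, {"x": -0.59, "y": 0.15, "z": 0, "roll": 0.028, "claw": 0}, {"x": -0.69, "y": 0.17, "z": 0, "roll": 0.028, "claw": 0}, {"x": -0.76, "y": 0.18, "z": 0, "roll": 0.028, "claw": 0}, {"x": -0.795, "y": 0.19, "z": 0, "roll": 0.028, "claw": 0}, {"x": -0.795, "y": 0.19, "z": 0, "roll": 0.028, "claw": 0}, {"x": -0.795, "y": 0.19, "z": 0, "roll": 0.028, "claw": 0}]'

```text
time_s: 9.55
ee_pos: [496.1, -247.5, 173.2]
tcp_rot: [0.77, 0.638, 0.0, -0.0]
wrist_force: [0.0, 0.9, -5.3]
gripper_width: 0.104
grip_force: 58.6
```

```bash
python3 - <<'E'
from h import *
s=robot.read_state(); print(s['ee_pos'],s['tcp_rot'],s['wrist_force'])
grab('side'); im,d,c=grab('wrist'); f=np.load('side.npz')['im']
a=cv2.resize(f[130:250,270:390,::-1],(400,400),interpolation=cv2.INTER_CUBIC); b=cv2.resize(im[:,:,::-1],(400,250))
o=np.zeros((400,800,3),np.uint8); o[:,:400]=a; o[:250,400:]=b; cv2.imwrite('pics/t1.png',o)
E
```

```text
[ 496.07053687 -247.54990314  173.19796762] [ 7.70177015e-01  6.37830109e-01  6.13302676e-05 -3.39108728e-04] [ 0.04260438  0.86547071 -5.31146213]
```

View pics/t1.png

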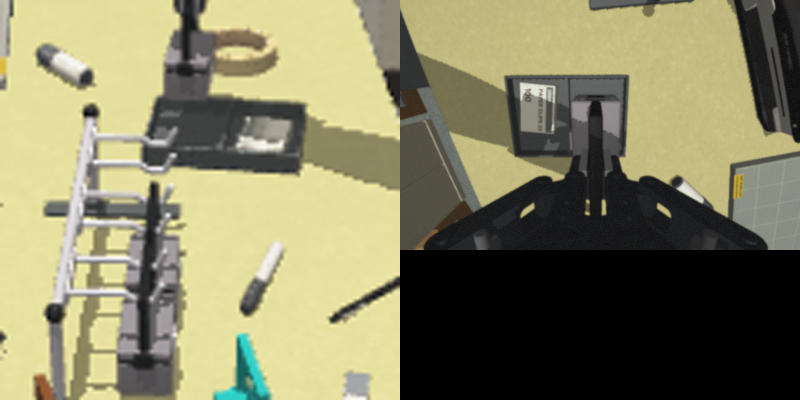

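The case hangs over the empty compartment (right view, (597,115)), and both empties are still hooked. Lowering.

Call:
servo_tool --motion '[{"x": 0, "y": 0, "z": 0.08, "roll": 0, "claw": 0}, {"x": 0, "y": 0, "z": 0.2, "roll": 0, "claw": 0}, {"x": 0, "y": 0, "z": 0.34, "roll": 0, "claw": 0}, {"x": 0, "y": 0, "z": 0.46, "roll": 0, "claw": 0}, {"x": 0, "y": 0, "z": 0.56, "roll": 0, "claw": 0}, {"x": 0, "y": 0, "z": 0.62, "roll": 0, "claw": 0}, {"x": 0, "y": 0, "z": 0.65, "roll": 0, "claw": 0}, {"x": 0, "y": 0, "z": 0.66, "roll": 0, "claw": 0}, {"x": 0, "y": 0, "z": 0.66, "roll": 0, "claw": 0}]'

```text
time_s: 10.55
ee_pos: [496.4, -248.3, 107.7]
tcp_rot: [0.77, 0.638, 0.0, 0.0]
wrist_force: [-0.3, -0.9, -5.1]
gripper_width: 0.101
grip_force: 58.6
```

Call:
servo_tool --motion '[{"x": 0, "y": 0, "z": 0.01, "roll": 0, "claw": 0}, {"x": 0, "y": 0, "z": 0.02, "roll": 0, "claw": 0}, {"x": 0, "y": 0, "z": 0.03, "roll": 0, "claw": 0}, {"x": 0, "y": 0, "z": 0.03, "roll": 0, "claw": 0}]'

```text
time_s: 10.95
ee_pos: [496.1, -247.9, 104.2]
tcp_rot: [0.77, 0.638, -0.0, -0.0]
wrist_force: [0.1, 0.2, -5.8]
gripper_width: 0.098
grip_force: 58.6
```

Call:
servo_tool --motion '[{"x": 0, "y": 0, "z": 0.01, "roll": 0, "claw": 0}, {"x": 0, "y": 0, "z": 0.015, "roll": 0, "claw": 0}, {"x": 0, "y": 0, "z": 0.015, "roll": 0, "claw": 0}, {"x": 0, "y": 0, "z": 0.015, "roll": 0, "claw": 0}]'

```text
time_s: 11.35
ee_pos: [496.4, -248.1, 103.1]
tcp_rot: [0.77, 0.638, 0.0, 0.0]
wrist_force: [-0.1, 0.1, -3.3]
gripper_width: 0.102
grip_force: 58.8
```

Touching now (weight partly borne). One more millimetre.

Call:
servo_tool --motion '[{"x": 0, "y": 0, "z": 0.01, "roll": 0, "claw": 0}, {"x": 0, "y": 0, "z": 0.01, "roll": 0, "claw": 0}, {"x": 0, "y": 0, "z": 0.01, "roll": 0, "claw": 0}, {"x": 0, "y": 0, "z": 0.01, "roll": 0, "claw": 0}]'

```text
time_s: 11.75
ee_pos: [496.6, -248.2, 103.1]
tcp_rot: [0.77, 0.638, 0.0, 0.0]
wrist_force: [-2.3, 3.9, 5.8]
gripper_width: 0.099
grip_force: 60.0
```

Call:
servo_tool --motion '[{"x": 0, "y": 0, "z": 0, "roll": 0, "claw": 0.15}, {"x": 0, "y": 0, "z": 0, "roll": 0, "claw": 0.25}, {"x": 0, "y": 0, "z": 0, "roll": 0, "claw": 0.5}, {"x": 0, "y": 0, "z": 0, "roll": 0, "claw": 0.6}, {"x": 0, "y": 0, "z": 0, "roll": 0, "claw": 0.6}]'

```text
time_s: 12.25
ee_pos: [496.2, -248.1, 101.7]
tcp_rot: [0.77, 0.638, -0.0, 0.0]
wrist_force: [1.0, 0.6, -0.1]
gripper_width: 0.599
grip_force: 0.0
```

Call:
servo_tool --motion '[{"x": 0, "y": 0, "z": -0.1, "roll": 0, "claw": 0.6}, {"x": 0, "y": 0, "z": -0.3, "roll": 0, "claw": 0.6}, {"x": 0, "y": 0, "z": -0.6, "roll": 0, "claw": 0.6}, {"x": 0, "y": 0, "z": -1, "roll": 0, "claw": 0.6}, {"x": 0, "y": 0, "z": -1, "roll": 0, "claw": 0.6}]'

```text
time_s: 12.75
ee_pos: [499.3, -250.3, 209.7]
tcp_rot: [0.77, 0.638, 0.002, 0.007]
wrist_force: [0.4, -0.5, 0.5]
gripper_width: 0.601
grip_force: 0.0
```

Call:
servo_tool --motion '[{"x": -0.3, "y": 0, "z": -0.3, "roll": 0, "claw": 0.6}, {"x": -0.7, "y": 0, "z": -0.5, "roll": 0, "claw": 0.6}, {"x": -0.7, "y": 0, "z": -0.5, "roll": 0, "claw": 0.6}, {"x": -0.7, "y": 0, "z": -0.5, "roll": 0, "claw": 0.6}]'

```text
time_s: 13.15
ee_pos: [483.0, -317.4, 252.4]
tcp_rot: [0.771, 0.637, 0.0, 0.0]
wrist_force: [-0.5, 0.6, -0.5]
gripper_width: 0.601
grip_force: 0.0
```

```bash
python3 - <<'E'
from h import *
s=robot.read_state(); print(s['ee_pos'],s['wrist_force'])
grab('side'); im,d,c=grab('wrist'); f=np.load('side.npz')['im']
a=cv2.resize(f[130:270,260:400,::-1],(400,400),interpolation=cv2.INTER_CUBIC); b=cv2.resize(im[:,:,::-1],(400,250))
o=np.zeros((400,800,3),np.uint8); o[:,:400]=a; o[:250,400:]=b; cv2.imwrite('pics/t2.png',o)
E
```

```text
[ 482.95818062 -317.35838733  252.35085701] [-0.53248759  0.58028624 -0.49481213]
```

View pics/t2.png

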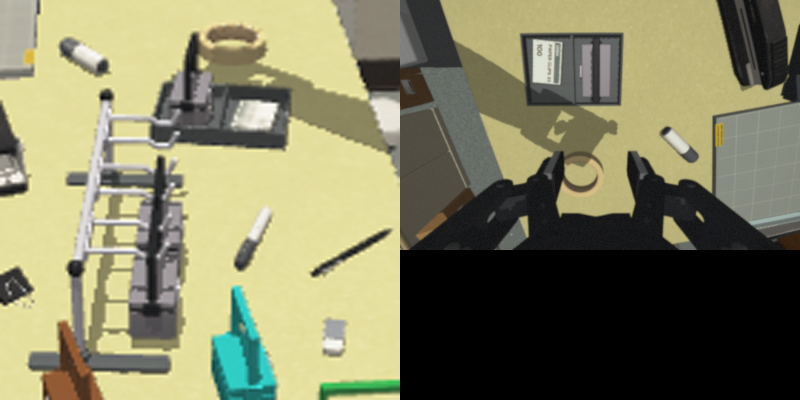

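The case stands upright in the empty compartment (right view, (597,70)). The two empties still hang on their hooks, and the gripper is clear of everything.

```bash
python3 -c "
from workcell import robot
print(robot.hand_in())"
```

```text
the job is handed in; nothing more can be done
None
```

The right case weighed about 0.55 kg, so it is the loaded one; it now stands upright in the tray's empty compartment. The other two were not weighed and still hang on their hooks, and the job was handed in at about 13 s, verdict not shown.

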